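# Latch the draw hook on the brick sled and pull the forge door clear

## Robot

A 7-joint arm with a two-finger parallel gripper is mounted at the origin on the work surface. World frame = base frame: x ahead of the robot, y to its left, z up, the work surface at z = 0. Lengths are in m, angles in rad, forces in N, time in s.
With the tool pointing down it reaches from about 0.425 to 0.975 m from the base axis. Payload 16.7 kg.
Tool frame: the origin (TCP) lies on the front face of the gripper's body, between the roots of the fingers; the fingertips stand ahead of it and the grasp point (between the pads) lies 54 mm ahead of it (tip_extent is the z of the fingertips in the tool frame, in m); z points along the fingers, y is the direction in which the jaws open and shut (so a half turn about z gives the same grasp; the last joint's range is limited). The gripper opens to 85 mm and grips with 20 to 120 N. Pads are 22 mm wide; open, the fingers measure 114 mm over their backs; the gripper's body (76 mm by 85 mm) begins 54 mm behind the grasp point. The pads swing forward as they close: fully open they stand 13 mm farther back than shut.
Start: joints at [-1.323, 0.426, 0.074, 1.606, -0.034, 1.111, -0.067], TCP at [0.261, 0.622, 0.304] pointing down, gripper open.
Joint ranges: [-2.85, 2.85], [-0.5, 2.14], [-1.23, 1.37], [0.21, 2.46], [-1.02, 4.16], [0.16, 2.05], [-2.73, 2.73]. Speed limits (rad/s): [1.89, 1.89, 2.39, 2.39, 3.01, 3.01, 3.01].

## Interface

Orientations are given as a rotation vector (axis times angle).
In Python, from rig import sense, read_camera, calibration, hand_in, tip_extent gives the robot as it stands.
- The arm moves only by the tool jog_arm, never from a script. Its argument "rows" is a list of rows, each a list of 3 entries, a list of its own where there are three numbers: the shift along the world's x, y, z normalised to -1 to 1, where 1 is 0.25 m, then the turn, a rotation vector about the world's x, y, z normalised to -1 to 1, where 1 is 90 degrees, then the opening in per cent of the stroke, from 0 (shut) to 100 (fully open). A call has 1 to 8 rows; each row is the pose to reach, as a shift and turn from the pose commanded when the call began; what a row does not reach only later rows make up. A row lasts 1/10 s, in which the tool goes at most 50 mm and 8.59 degrees, less where a joint would pass 70% of its speed; a pose out of reach is approached as far as the arm can. A call with a number of a shift or a turn outside -1 to 1 is refused whole. A call with a gripper value outside its range is refused whole. The fingers move at their own pace and stop on an object; the grip force is fixed at half the most. Time passes only in rows, so rows that repeat a pose let the fingers close. It gives the time, the measured TCP pose, the force and the opening at its end, in the units of the state.
- sense(): the state, without advancing time (a new reading comes with each control period).
- read_camera(name): name is "scene" or "top" or "wrist"; returns the picture (400x640x3 uint8, blue, green, red); there is no depth.
- calibration(name): a dict with "camera_matrix" (3x3 intrinsics, pixels), "k1" (the pictures are not rectified: a ray, as slopes to the right and down, at radius r is drawn at 1 + k1 r^2 times it, then the intrinsics apply), "extrinsics" (4x4, takes a point from camera to world coordinates). Camera axes: x right, y up, looking along -z (the intrinsics and any distortion apply to the point x, -y, -z); pixel columns grow to the right and rows downward; lengths in m; the calibration is good to about 2 mm. A picture is of the moment at which its call begins: read the wrist's pose just before it. calibration takes no time and is no camera call; for the wrist camera it gives the pose at the moment of the call.
- hand_in(): hands the job in, once; it reports no verdict.
The state is a dict: "time": time; "joints": joint angles; "joint_velocities": joint speeds; "joint_torque": joint torques, N m; "ee_pos": TCP position; "orientation": TCP orientation; "contact_force": force on the tool from outside, world axes, zero at the start; "wrist_torque": the same for the moment, N m; "width": finger opening in m.
Only numpy, scipy, OpenCV 4.12 (cv2) and the standard library are available. Lean on these libraries where they do the work, as an engineer would, in place of code of your own. Each camera call takes 0.05 s, during which the arm holds its last target. There are 200 camera calls.

## Task

Push the mouth of the steel draw hook sideways onto the headed pin of the brick sled until its sprung latch snaps shut behind the pin. Only then, with the hook still latched on, draw the sled towards the robot all the way to its front stop, and let go of the hook there, leaving it lying latched on the pin. Leave the hammer, the jar and the loose brick alone.

Things in the scene. Friction and masses are not known exactly. Their poses are not given: they have to be found in the camera images.
- hook: Loose flat steel draw hook, 0.53 kg, a plate 14 mm thick lying flat, z up. Origin: on its underside, below the seat, where the pin's axis ends up. The shank, 22 mm wide, runs along -x to a round end at x = -144 mm. The jaw spans x -46 to 33 and y -28 to 58 mm; its mouth opens to the hook's +y. The slot spans x -13 to 13 and ends at y = -10, so the 18 mm pin is home at x = 0 (4 mm play), y = -1.
- hook_mouth (a point): Middle of the mouth, between the prong ends, at (0, 50, 7) mm in the hook's frame, with the hook's axes. Both prong ends are rounded (about 10 mm radius) and lead in a pin that is up to 10 mm off in x. Inside, from y = 8 to 44 mm, the shank-side prong is cut back to x = -28 mm so that the latch can fold into it.
- hook_lug (a point): Where to hold the hook: middle of the upper part of its upright lug, a plain plate 40 mm long (along the hook's x), 12 mm thick (along its y), from the shank's top at 14 mm to 62 mm above the hook's underside. The point is at (-66, 0, 44) mm in the hook's frame and has its axes. Pinch it from above across its thickness, firmly.
- latch (a joint): Sprung latch: a dark bar 33 mm long, 8 mm wide, pivoted on the shank-side prong at (-22, 44) mm in the hook's frame, reaching across the mouth to the other prong. 0 = shut; grows to 1.45 rad as the pin pushes it into the jaw; it never swings outwards. It takes 2 to 5 N of push and flips shut when the pin's axis is within 6 mm of the seat in the hook's y.
- pin (a point): Foot of the upright pin, on its axis, on top of the sled's tongue 14 mm above the bench. x points away from the robot along the track, z up. The pin is 18 mm thick, 42 mm high up to the underside of its head (34 mm wide, 8 mm thick). The head is wider than the hook's slot: the hook must be slid on from the side, between tongue and head. The tongue is 50 mm wide and ends 25 mm in front of the pin.
- deck (a point): Middle of the front edge of the sled's deck, on top, 65 mm behind the pin and 20 mm above the bench; axes as the pin's. The deck is 160 mm wide and carries a strapped-on fire brick 230 x 114 x 64 mm (top 87 mm above the bench). The rails beside it, 140 mm apart, are at most 12 mm high and end 62 mm in front of where the pin stands at sled 0.
- sled (a joint): How far the sled has been drawn along its track towards the robot (along the pin's -x), m: 0 = right back, 0.09 = at the front stop. It starts between 0 and 0.025, slides against about 4 N of friction, stays where it is left, and does not give sideways.
- hammer: Bystander: loose hammer with a wooden handle, 280 mm long, lying on the bench; leave it.
- flux_jar: Bystander: amber glass jar, 68 mm across, 100 mm high, origin under its centre; leave it.
- brick: Bystander: loose half brick 115 x 70 x 60 mm, origin under its centre; leave it.
Mind the look-alikes: they are no part of the job. Several things have the shape of the hook; the one meant has the colours described above.

How it is judged:
By the outcome, as a careful person would: the job done as asked, in the order asked, and still so for the second after the job is handed in, with the robot touching nothing.
It also fails if it takes over 48 s, if anything falls off the work surface, if the arm or the gripper's body presses on something with over 40 N, if the wrist force passes 120 N, or if a joint passes its speed limit or range.

## Working session

There is one attempt and no reset: what is moved stays moved. The work goes in short steps, Python scripts to look and compute and a tool call to move; the robot and the scene stay as the last step left them, time stands still between calls to the robot, and variables do not carry over. Pictures are saved under pics/ and viewed, about 8 in all and at most 12, crops included, and the job is handed in when it is done.

Besides the shell and the picture viewer there is one more tool, called by a JSON object that holds its "name" and its "arguments", one argument or row to a line. jog_arm: Moves the arm, as the interface text tells. Scaled input: -1 to 1 covers 0.25 m each way for a shift and 90 degrees each way for a turn. Its arguments: {"type":"object","properties":{"rows":{"type":"array"}},"required":["rows"]}

```bash
mkdir -p pics; cat > h.py <<'E'
import numpy as np, cv2
from rig import sense, read_camera, calibration, hand_in, tip_extent
def ray(c,u,v):
    K=np.array(c["camera_matrix"]);k=c["k1"];T=np.array(c["extrinsics"])
    d=np.array([(u-K[0,2])/K[0,0],(v-K[1,2])/K[1,1]]);s=d.copy()
    for _ in range(20): s=d/(1+k*(s@s))
    return T[:3,3],T[:3,:3]@np.array([s[0],-s[1],-1])
def onz(c,u,v,z):
    o,r=ray(c,u,v);return (o+r*(z-o[2])/r[2]).round(4)
def proj(c,p):
    K=np.array(c["camera_matrix"]);T=np.array(c["extrinsics"])
    q=T[:3,:3].T@(np.array(p)-T[:3,3]);s=np.array([q[0],-q[1]])/-q[2];s=s*(1+c["k1"]*(s@s))
    return (K[:2,:2]@s+K[:2,2]).round(1)
E
python3 - <<'E'
from h import *
print(sense(),tip_extent)
for n in("top","scene"):
    cv2.imwrite(f"pics/{n}0.png",read_camera(n)); print(calibration(n))
E
```

```text
{'time': 0.0, 'joints': array([-1.32251451,  0.42674064,  0.07383345,  1.60662085, -0.03411383,
        1.11081107, -0.06709964]), 'joint_velocities': array([-0.00040156,  0.00099815, -0.00099972,  0.00123171,  0.00095459,
        0.00035807,  0.00035309]), 'joint_torque': array([ 3.31208263e-03, -9.49810982e+01,  3.76245350e+00, -4.63511753e+01,
        1.93658809e-02,  1.02569541e-02, -5.12211943e-05]), 'ee_pos': array([0.26136038, 0.62199464, 0.30319815]), 'orientation': array([-6.20720390e-01, -3.07947319e+00,  2.05491583e-03]), 'contact_force': array([ 0.0047692 ,  0.71676008, -0.20254427]), 'wrist_torque': array([ 0.03613753, -0.00430368, -0.05260131]), 'width': 0.08551136038499196} 0.0726
{'camera_matrix': array([[421.27556511,   0.        , 321.44773326],
       [  0.        , 421.27556511, 201.41057486],
       [  0.        ,   0.        ,   1.        ]]), 'k1': -0.04055529803910268, 'extrinsics': array([[-0.01432579,  0.98893212, -0.14767545,  0.31485833],
       [-0.99985217, -0.0127636 ,  0.01152081,  0.06201614],
       [ 0.00950843,  0.14781866,  0.98896877,  1.20528257],
       [ 0.        ,  0.        ,  0.        ,  1.        ]])}
{'camera_matrix': array([[477.20501861,   0.        , 320.42580783],
       [  0.        , 477.20501861, 203.949535  ],
       [  0.        ,   0.        ,   1.        ]]), 'k1': -0.1404754232077534, 'extrinsics': array([[ 0.28730635, -0.69949619,  0.65433947,  1.28859195],
       [ 0.95778762,  0.20274614, -0.203806  , -0.21315753],
       [ 0.00989672,  0.68527299,  0.72821905,  0.94374036],
       [ 0.        ,  0.        ,  0.        ,  1.        ]])}
```

View pics/top0.png

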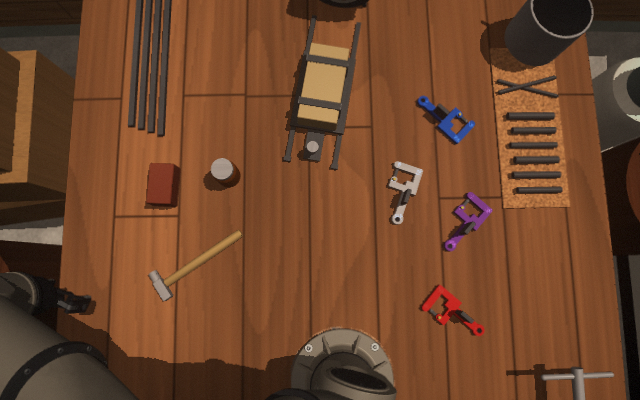

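View pics/scene0.png

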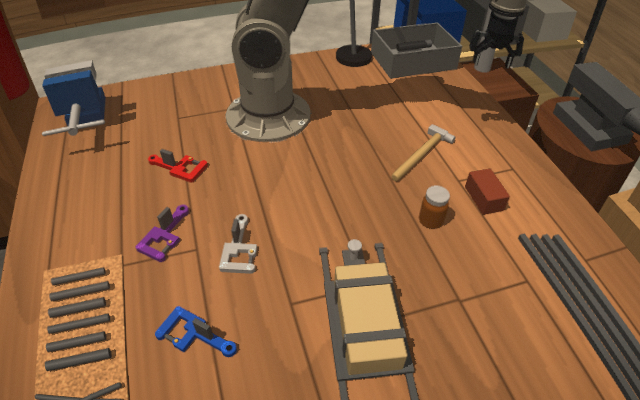

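Top view: hook-shaped candidates are light steel (405,190), blue (447,120), purple (468,220) and red (453,310). "Steel" means the grey one at (405,190). The pin head is at (313,147) with the sled above it. Next is a close crop to check the choice.

```bash
python3 - <<'E'
from h import *
a=cv2.imread("pics/top0.png"); c=calibration("top")
A=cv2.resize(a[150:235,375:440],None,fx=6,fy=6,interpolation=cv2.INTER_CUBIC)
B=cv2.resize(a[100:185,270:355],None,fx=6,fy=6,interpolation=cv2.INTER_CUBIC)[:, :400]
cv2.imwrite("pics/c1.png",np.hstack([A,B]))
for n,(u,v) in dict(end=(398,218),pin=(313,147)).items(): print(n,onz(c,u,v,.014 if n=="end" else .064))
for p in((313,147),(289,159),(335,167),(314,20),(359,25)): print(p,onz(c,*p,.064 if p[0]==313 else .012))
m=(a.min(2)>130)&(a.max(2).astype(int)-a.min(2)<30); m[:, :375]=0;m[:,440:]=0;m[:150]=0;m[235:]=0
ys,xs=np.nonzero(m);print(len(xs),xs.min(),xs.max(),ys.min(),ys.max())
E
```

```text
end [ 0.4421 -0.1695  0.014 ]
pin [0.6393 0.0701 0.064 ]
(313, 147) [0.6393 0.0701 0.064 ]
(289, 159) [0.6189 0.1407 0.012 ]
(335, 167) [0.5935 0.0074 0.012 ]
(314, 20) [1.0593 0.063  0.012 ]
(359, 25) [ 1.0414 -0.0755  0.012 ]
216 391 422 162 222
```

View pics/c1.png

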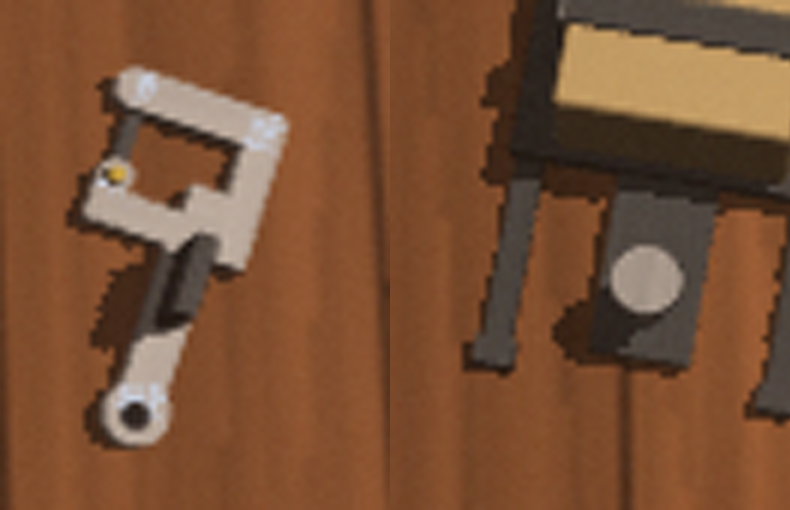

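The crop shows the light steel hook: gold latch pivot at (394,179) and the mouth opening to the image left (world +y). The pin head is near (312.5,146).

```bash
python3 - <<'E'
from h import *
c=calibration("top")
P={(-22,44):(116,174),(33,-28):(287,120),(-46,-28):(243,272),(-46,58):(84,214)}
A=np.array(list(P),float)/1000
B=np.array([onz(c,375+u/6-.4,150+v/6-.4,.014)[:2] for u,v in P.values()])
a=A-A.mean(0);b=B-B.mean(0)
th=np.arctan2((a[:,0]*b[:,1]-a[:,1]*b[:,0]).sum(),(a*b).sum())
R=np.array([[np.cos(th),-np.sin(th)],[np.sin(th),np.cos(th)]])
t=B.mean(0)-R@A.mean(0)
print("yaw",np.degrees(th),"org",t,"res mm",((A@R.T+t-B)*1000).round(1).tolist())
g=t+R@[-.066,0];print("lug",g)
print("end check",t+R@[-.128,0],onz(c,397.2,218.8,.014))
pu,pv=270+(645-390)/6-.4,100+278/6-.4
print("pin",onz(c,pu,pv,.064))
s=sense();print("shift",(np.r_[g,.16]-s["ee_pos"])/.25)
E
```

```text
yaw -19.52935960326433 org [ 0.56136569 -0.21183278] res mm [[-1.4, -0.6], [0.7, -2.6], [0.6, -1.2], [0.1, 4.4]]
lug [ 0.49916265 -0.18976965]
end check [ 0.44072949 -0.16904368] [ 0.4398 -0.1671  0.014 ]
pin [0.6424 0.0726 0.064 ]
shift [ 0.95115744 -3.24716316 -0.57309219]
```

{"name": "jog_arm", "arguments": {
  "rows": [
    [[0.96,-1,0],[0,0,0.037],100],
    [[0.96,-1,0],[0,0,0.037],100],
    [[0.96,-1,0],[0,0,0.037],100],
    [[0.96,-1,0],[0,0,0.037],100],
    [[0.96,-1,0],[0,0,0.037],100],
    [[0.96,-1,0],[0,0,0.037],100],
    [[0.96,-1,0],[0,0,0.037],100],
    [[0.96,-1,0],[0,0,0.037],100]
  ]
}}

```text
time: 0.9
ee_pos: [0.5061, 0.366, 0.3039]
orientation: [0.545, 3.092, -0.003]
contact_force: [-0.2, 0.5, -0.1]
width: 0.0856
```

{"name": "jog_arm", "arguments": {
  "rows": [
    [[0,-1,0],[0,0,0],100],
    [[0,-1,0],[0,0,0],100],
    [[0,-1,0],[0,0,0],100],
    [[0,-1,0],[0,0,0],100],
    [[0,-1,0],[0,0,0],100],
    [[0,-1,0],[0,0,0],100]
  ]
}}

```text
time: 1.5
ee_pos: [0.5013, 0.1157, 0.3041]
orientation: [0.543, 3.094, -0.002]
contact_force: [0.3, 0.2, 0.3]
width: 0.0852
```

{"name": "jog_arm", "arguments": {
  "rows": [
    [[0,-1,0],[0,0,0],100],
    [[0,-1,0],[0,0,0],100],
    [[0,-1,0],[0,0,0],100],
    [[0,-1,0],[0,0,0],100],
    [[0,-1,0],[0,0,0],100],
    [[0,-1,0],[0,0,0],100]
  ]
}}

```text
time: 2.1
ee_pos: [0.5005, -0.134, 0.3041]
orientation: [0.543, 3.094, -0.003]
contact_force: [-0.0, 1.4, -0.5]
width: 0.0854
```

{"name": "jog_arm", "arguments": {
  "rows": [
    [[0,-0.25,-0.2],[0,0,0],100],
    [[0,-0.25,-0.2],[0,0,0],100],
    [[0,-0.25,-0.2],[0,0,0],100],
    [[0,-0.25,-0.2],[0,0,0],100],
    [[0,-0.25,-0.2],[0,0,0],100]
  ]
}}

```text
time: 2.6
ee_pos: [0.5019, -0.1894, 0.2543]
orientation: [0.53, 3.096, 0.0]
contact_force: [1.0, 1.0, 0.8]
width: 0.0855
```

```bash
python3 - <<'E'
from h import *
s=sense();c=calibration("wrist");a=read_camera("wrist");cv2.imwrite("pics/w1.png",a)
print(s["time"],s["ee_pos"],s["orientation"],c)
for p in((.4992,-.1898,.062),(.5614,-.2118,.014)):print(proj(c,p))
E
```

```text
2.6 [ 0.50191074 -0.18938304  0.25427724] [5.29626138e-01 3.09626995e+00 4.45435467e-04] {'camera_matrix': array([[278.1309521 ,   0.        , 320.68104875],
       [  0.        , 278.1309521 , 203.37910347],
       [  0.        ,   0.        ,   1.        ]]), 'k1': -0.04596635471843912, 'extrinsics': array([[ 3.32818172e-01, -9.04484891e-01, -2.66719228e-01,
         4.34090041e-01],
       [ 9.42991020e-01,  3.19219774e-01,  9.41630057e-02,
        -1.65346084e-01],
       [-2.69642554e-05, -2.82852996e-01,  9.59163272e-01,
         3.23807357e-01],
       [ 0.00000000e+00,  0.00000000e+00,  0.00000000e+00,
         1.00000000e+00]])}
[319.3 195.8]
[319.5 238.5]
```

View pics/w1.png

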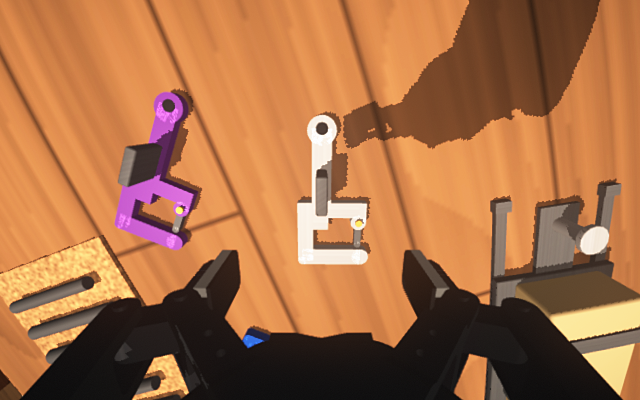

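Wrist view: steel hook with hole at (321,128), lug at (321,192) and gold pivot at (358,224), well centred between the fingers. The pin head is at (594,240).

```bash
python3 - <<'E'
from h import *
a=cv2.imread("pics/w1.png")
import json
np.set_printoptions(suppress=True)
c=calibration("wrist")
# white hook / pin head masks
m=((a.min(2)>170)).astype(np.uint8)
n,l,st,ce=cv2.connectedComponentsWithStats(m)
for i in range(1,n):
    if st[i,4]>150: print(st[i],ce[i])
Q={"hole":(321.5,128.5),"cA":(298.5,199.5),"cB":(298.8,264),"piv":(358,224)}
for k,p in Q.items(): print(k,onz(c,*p,.014))
h,A,B,p=[onz(c,*Q[k],.014)[:2] for k in("hole","cA","cB","piv")]
d=B-A;print("yaw edge",np.degrees(np.arctan2(d[1],d[0])),np.linalg.norm(d))
from math import *
# yaw from hole(-.128?,0) to pivot(-22,44)
y=np.degrees(np.arctan2(*(p-h)[::-1])-atan2(44,106));print("yaw hole-piv",y,np.linalg.norm(p-h),hypot(44,106))
for q in((594,240),): print("pin head",onz(c,*q,.064))
for yy in(radians(y),):
    x=np.array([cos(yy),sin(yy)]);yv=np.array([-x[1],x[0]])
    print("lug",p+(-.044)*x-.044*yv, h+.062*x)
E
```

```text
[ 297  115   71  149 3717] [325.11272532 206.59322034]
[580 227  29  27 595] [594.17310924 240.11428571]
hole [ 0.4413 -0.1668  0.014 ]
cA [ 0.5075 -0.2183  0.014 ]
cB [ 0.5856 -0.2475  0.014 ]
piv [ 0.5593 -0.1623  0.014 ]
yaw edge -20.49974674576046 0.08338015351389087
yaw hole-piv -20.359110772381566 0.11808577391032334 114.76933388322858
pin head [0.6423 0.0714 0.064 ]
lug [ 0.50274092 -0.18824361] [ 0.49942689 -0.18836999]
```

{"name": "jog_arm", "arguments": {
  "rows": [
    [[-0.004,0.004,-0.15],[0,0,0],100],
    [[-0.004,0.004,-0.3],[0,0,0],100],
    [[-0.004,0.004,-0.45],[0,0,0],100],
    [[-0.004,0.004,-0.55],[0,0,0],100],
    [[-0.004,0.004,-0.625],[0,0,0],100],
    [[-0.004,0.004,-0.625],[0,0,0],100],
    [[-0.004,0.004,-0.625],[0,0,0],100]
  ]
}}

```text
time: 3.35
ee_pos: [0.501, -0.1888, 0.0984]
orientation: [0.53, 3.096, 0.0]
contact_force: [0.3, -0.7, 0.1]
width: 0.0858
```

{"name": "jog_arm", "arguments": {
  "rows": [
    [[0,0,0],[0,0,0],0],
    [[0,0,0],[0,0,0],0],
    [[0,0,0],[0,0,0],0],
    [[0,0,0],[0,0,0],0],
    [[0,0,0],[0,0,0],0],
    [[0,0,0],[0,0,0],0],
    [[0,0,0],[0,0,0],0],
    [[0,0,0],[0,0,0],0]
  ]
}}

```text
time: 4.15
ee_pos: [0.5007, -0.1892, 0.0979]
orientation: [0.531, 3.096, 0.0]
contact_force: [-0.1, 2.7, 5.1]
width: 0.0111
```

{"name": "jog_arm", "arguments": {
  "rows": [
    [[0,0,0],[0,0,0],0],
    [[0,0,0],[0,0,0],0],
    [[0,0,0],[0,0,0],0],
    [[0,0,0.05],[0,0,0],0],
    [[0,0,0.1],[0,0,0],0],
    [[0,0,0.1],[0,0,0],0],
    [[0,0,0.1],[0,0,0],0]
  ]
}}

```text
time: 4.85
ee_pos: [0.5007, -0.1891, 0.1232]
orientation: [0.53, 3.095, 0.0]
contact_force: [0.1, 1.1, -6.1]
width: 0.0116
```

```bash
python3 - <<'E'
from h import *
s=sense();c=calibration("wrist");a=read_camera("wrist");cv2.imwrite("pics/w2.png",a);b=read_camera("scene");cv2.imwrite("pics/s2.png",b)
print(s["time"],s["ee_pos"],s["orientation"],s["contact_force"],s["wrist_torque"],s["width"])
z=cv2.resize(b[150:300,180:420],(640,400))
cv2.imwrite("pics/v2.png",cv2.resize(np.vstack([a,z]),(480,600)))
E
```

```text
4.85 [ 0.50072268 -0.18914865  0.12317742] [5.30467005e-01 3.09542425e+00 8.66420968e-05] [ 0.13747703  1.08248418 -6.05229564] [-0.02139067  0.08086378 -0.01067964] 0.011591998882095892
```

View pics/v2.png

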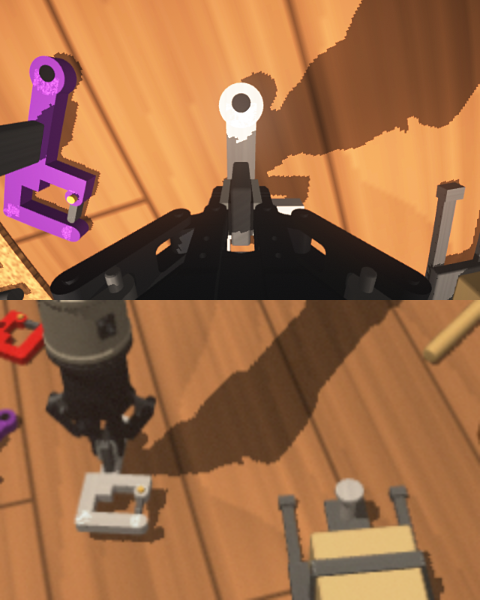

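Held: the hook hangs level in the gripper, width 11.6 mm, lifted 25 mm. Next I align it to the track and stop short of the pin.

{"name": "jog_arm", "arguments": {
  "rows": [
    [[0.03,0.1,0.012],[0,0,0.013],0],
    [[0.06,0.2,0.012],[0,0,0.03],0],
    [[0.1,0.3,0.012],[0,0,0.045],0],
    [[0.14,0.4,0.012],[0,0,0.06],0],
    [[0.17,0.5,0.012],[0,0,0.075],0],
    [[0.2,0.6,0.012],[0,0,0.09],0],
    [[0.235,0.7,0.012],[0,0,0.103],0],
    [[0.235,0.7,0.012],[0,0,0.103],0]
  ]
}}

```text
time: 5.75
ee_pos: [0.5601, -0.0102, 0.1251]
orientation: [-0.271, -3.13, -0.002]
contact_force: [-0.5, -0.2, -4.8]
width: 0.0113
```

```bash
python3 - <<'E'
from h import *
s=sense();a=read_camera("top");b=read_camera("scene");cv2.imwrite("pics/t3.png",a);cv2.imwrite("pics/s3.png",b)
print(s["time"],s["ee_pos"],s["orientation"],s["contact_force"],s["width"])
f=lambda i,x,y:cv2.resize(i[y:y+100,x:x+130],(390,300),interpolation=cv2.INTER_CUBIC)
cv2.imwrite("pics/v3.png",np.hstack([f(a,280,100),f(b,270,190)]))
E
```

```text
5.75 [ 0.56010543 -0.01023675  0.12507897] [-2.70553302e-01 -3.12961460e+00 -1.93612851e-03] [-0.46439972 -0.16050328 -4.79173298] 0.011303793392369768
```

View pics/v3.png

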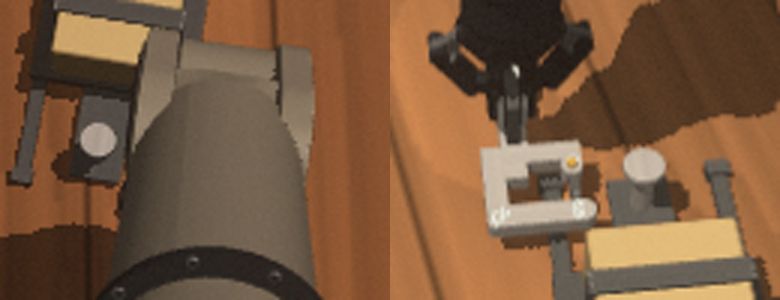

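Scene crop: the hook is aligned beside the pin, with its gold pivot at (331,244) full-frame and the pin head at (355,246). I'll check the fit across the mouth by triangulating from this view.

```bash
python3 - <<'E'
from h import *
b=cv2.imread("pics/s3.png");c=calibration("scene");s=sense()
hsv=cv2.cvtColor(b,cv2.COLOR_BGR2HSV)
sub=(slice(235,255),slice(320,340))
m=(hsv[sub][...,1]>150)&(hsv[sub][...,2]>150)&(hsv[sub][...,0]>18)&(hsv[sub][...,0]<35)
ys,xs=np.nonzero(m);pv=(xs.mean()+320,ys.mean()+235);print(pv,len(xs))
th=2*np.arctan2(s["orientation"][1],s["orientation"][0])-np.pi/2  # tool y yaw
yv=np.array([np.cos(th),np.sin(th)]);
if yv[1]<0: yv=-yv
xv=np.array([yv[1],-yv[0]]);print("hook yaw",np.degrees(np.arctan2(xv[1],xv[0])))
org=s["ee_pos"][:2]+.066*xv
zt=s["ee_pos"][2]-.098+.014
print("pivot pred px",proj(c,np.r_[org-.022*xv+.044*yv,zt+.002]))
P=onz(c,*pv,zt+.002)[:2];print("pivot meas in hook frame",(P-org)@xv,(P-org)@yv)
for h in((355,246),):
    H=onz(c,270+(644-390)/3-.3,190+167/3-.3,.064)[:2]; print("pin scene",H)
for pin in(H,np.array([.6423,.072])):print("pin in hook",(pin-org)@xv,(pin-org)@yv)
E
```

```text
(np.float64(329.6666666666667), np.float64(243.66666666666666)) 3
hook yaw -10.13321079302367
pivot pred px [329.2 243.4]
pivot meas in hook frame -0.020932493448396674 0.04494306331410496
pin scene [0.6481 0.0712]
pin in hook 0.006725327769468636 0.09935790435476778
pin in hook 0.0008750499685770553 0.09912498880699241
```

{"name": "jog_arm", "arguments": {
  "rows": [
    [[0.018,0.05,0],[0,0,0],0],
    [[0.028,0.1,0],[0,0,0],0],
    [[0.037,0.15,0],[0,0,0],0],
    [[0.046,0.2,0],[0,0,0],0],
    [[0.05,0.22,0],[0,0,0],0],
    [[0.05,0.22,0],[0,0,0],0]
  ]
}}

```text
time: 6.45
ee_pos: [0.5714, 0.0415, 0.1254]
orientation: [-0.277, -3.128, 0.001]
contact_force: [-5.0, -1.3, -2.2]
width: 0.0115
```

{"name": "jog_arm", "arguments": {
  "rows": [
    [[0.004,0.02,0],[0,0,0],0],
    [[0.007,0.04,0],[0,0,0],0],
    [[0.011,0.06,0],[0,0,0],0],
    [[0.014,0.08,0],[0,0,0],0],
    [[0.014,0.08,0],[0,0,0],0]
  ]
}}

```text
time: 6.95
ee_pos: [0.5749, 0.061, 0.1255]
orientation: [-0.279, -3.128, 0.0]
contact_force: [-4.4, -0.6, -4.9]
width: 0.0115
```

```bash
python3 - <<'E'
from h import *
s=sense();print(s)
b=read_camera("scene");cv2.imwrite("pics/s4.png",b)
cv2.imwrite("pics/v4.png",cv2.resize(b[200:300,290:420],(780,600),interpolation=cv2.INTER_CUBIC))
E
```

```text
{'time': 6.95, 'joints': array([-0.49352627,  0.51552145,  0.35351671,  1.97950666, -0.27081773,
        0.69255517,  1.42092498]), 'joint_velocities': array([ 0.00593535, -0.00133059,  0.00223974,  0.00397105, -0.00028678,
       -0.00058002,  0.00953007]), 'joint_torque': array([ -0.69629945, -89.15390968,  10.85606664, -36.36547565,
        -0.24366349,  -1.35916661,  -0.2179762 ]), 'ee_pos': array([0.57488006, 0.06096651, 0.12546494]), 'orientation': array([-2.78639261e-01, -3.12832502e+00,  1.53782305e-04]), 'contact_force': array([-4.39000669, -0.63637176, -4.85843599]), 'wrist_torque': array([-0.24701192,  1.0523994 , -0.00292754]), 'width': 0.011492014291471505}
```

View pics/v4.png

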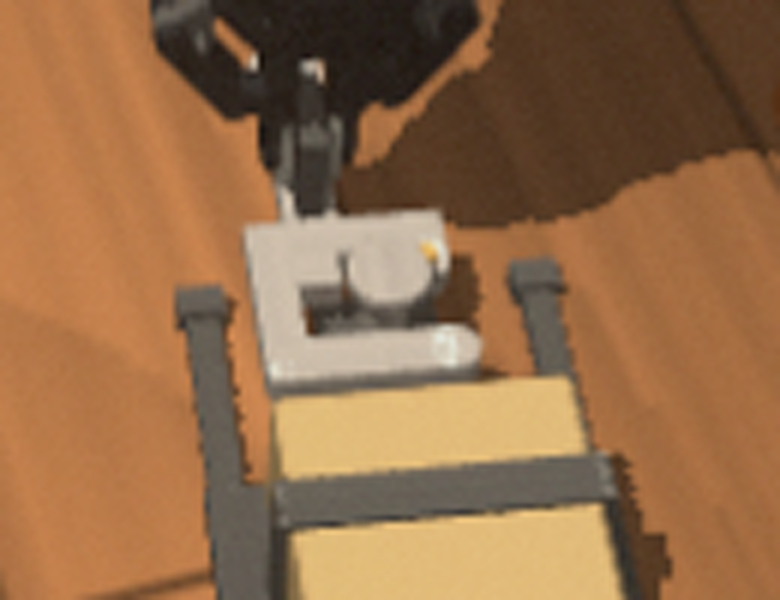

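Pin is inside the jaw with the latch folded, and the forces are small. I'll continue in small steps.

{"name": "jog_arm", "arguments": {
  "rows": [
    [[0.003,0.016,0],[0,0,0],0],
    [[0.006,0.032,0],[0,0,0],0],
    [[0.009,0.048,0],[0,0,0],0],
    [[0.012,0.064,0],[0,0,0],0],
    [[0.013,0.072,0],[0,0,0],0],
    [[0.013,0.072,0],[0,0,0],0]
  ]
}}

```text
time: 7.6
ee_pos: [0.579, 0.0794, 0.1258]
orientation: [0.278, 3.128, 0.001]
contact_force: [-0.5, -0.3, -4.9]
width: 0.0112
```

{"name": "jog_arm", "arguments": {
  "rows": [
    [[0.001,0.008,0],[0,0,0],0],
    [[0.003,0.016,0],[0,0,0],0],
    [[0.004,0.022,0],[0,0,0],0],
    [[0.004,0.022,0],[0,0,0],0]
  ]
}}

```text
time: 8.0
ee_pos: [0.5796, 0.0845, 0.1257]
orientation: [0.279, 3.129, 0.0]
contact_force: [0.6, -0.4, -5.2]
width: 0.0115
```

{"name": "jog_arm", "arguments": {
  "rows": [
    [[0.001,0.004,0],[0,0,0],0],
    [[0.002,0.008,0],[0,0,0],0],
    [[0.003,0.012,0],[0,0,0],0],
    [[0.003,0.012,0],[0,0,0],0]
  ]
}}

```text
time: 8.4
ee_pos: [0.58, 0.0859, 0.1256]
orientation: [-0.282, -3.128, 0.002]
contact_force: [-2.4, -8.0, -2.8]
width: 0.0114
```

{"name": "jog_arm", "arguments": {
  "rows": [
    [[0.001,0.004,0],[0,0,0],0],
    [[0.001,0.004,0],[0,0,0],0]
  ]
}}

```text
time: 8.6
ee_pos: [0.5801, 0.0863, 0.1255]
orientation: [-0.283, -3.128, 0.003]
contact_force: [-2.4, -8.9, -0.8]
width: 0.0113
```

```bash
python3 - <<'E'
from h import *
s=sense();print(s["contact_force"],s["ee_pos"])
b=read_camera("scene");cv2.imwrite("pics/s5.png",b)
w=read_camera("wrist")
cv2.imwrite("pics/v5.png",np.hstack([cv2.resize(b[215:285,310:390],(400,350),interpolation=cv2.INTER_CUBIC),w[50:400,130:530]]))
E
```

```text
[-2.38884805 -8.94402725 -0.7503241 ] [0.58010675 0.08632328 0.12552147]
```

View pics/v5.png

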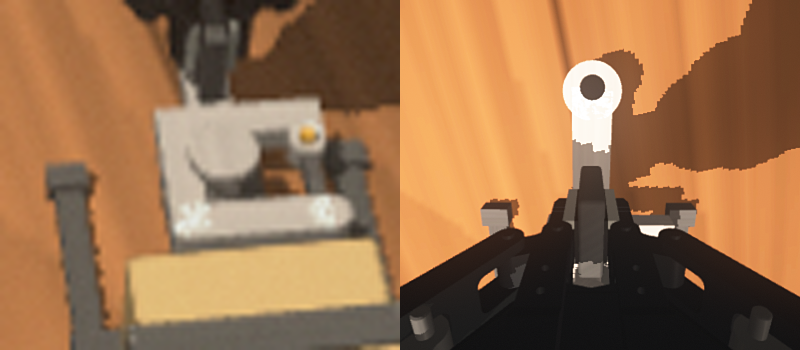

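The pin is seated (9 N contact in y). The dark latch bar runs from the gold pivot (307,133) across the mouth to the far prong (325,205), so it is shut behind the pin. Now I'll draw the sled.

{"name": "jog_arm", "arguments": {
  "rows": [
    [[-0.01,-0.003,0],[0,0,0],0],
    [[-0.03,0,0],[0,0,0],0],
    [[-0.06,0.006,0],[0,0,0],0],
    [[-0.09,0.012,0],[0,0,0],0],
    [[-0.12,0.017,0],[0,0,0],0],
    [[-0.15,0.022,0],[0,0,0],0],
    [[-0.18,0.028,0],[0,0,0],0],
    [[-0.18,0.028,0],[0,0,0],0]
  ]
}}

```text
time: 9.5
ee_pos: [0.5343, 0.0943, 0.1255]
orientation: [-0.281, -3.128, 0.002]
contact_force: [-4.4, -5.7, -3.2]
width: 0.0115
```

{"name": "jog_arm", "arguments": {
  "rows": [
    [[-0.02,0.004,0],[0,0,0],0],
    [[-0.04,0.007,0],[0,0,0],0],
    [[-0.06,0.011,0],[0,0,0],0],
    [[-0.06,0.011,0],[0,0,0],0]
  ]
}}

```text
time: 9.9
ee_pos: [0.5198, 0.097, 0.1255]
orientation: [-0.281, -3.128, 0.002]
contact_force: [-3.4, -6.8, -1.7]
width: 0.0113
```

```bash
python3 - <<'E'
from h import *
s=sense();print(s["contact_force"],s["wrist_torque"])
b=read_camera("scene");cv2.imwrite("pics/s6.png",b);t=read_camera("top");cv2.imwrite("pics/t6.png",t)
cv2.imwrite("pics/v6.png",np.hstack([cv2.resize(b[200:290,310:400],(400,400),interpolation=cv2.INTER_CUBIC),cv2.resize(t[100:190,270:360],(400,400),interpolation=cv2.INTER_CUBIC)]))
E
```

```text
[-3.40953782 -6.83976821 -1.68851915] [-1.61183703  0.90702166 -0.45780761]
```

View pics/v6.png

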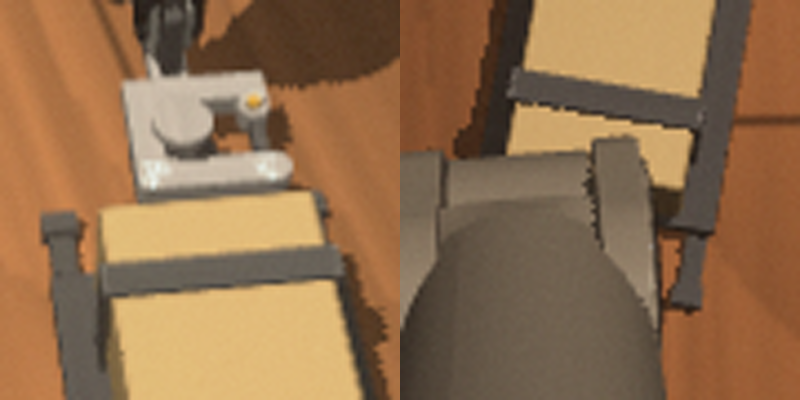

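The sled is following: its deck is now near the rail ends, with the latch still shut. I'll continue to the stop in small steps.

{"name": "jog_arm", "arguments": {
  "rows": [
    [[-0.01,-0.004,0],[0,0,0],0],
    [[-0.02,-0.002,0],[0,0,0],0],
    [[-0.03,0,0],[0,0,0],0],
    [[-0.03,0,0],[0,0,0],0]
  ]
}}

```text
time: 10.4
ee_pos: [0.513, 0.0977, 0.1257]
orientation: [0.28, 3.129, -0.0]
contact_force: [-1.1, -3.6, -4.0]
width: 0.0112
```

{"name": "jog_arm", "arguments": {
  "rows": [
    [[-0.01,0.002,0],[0,0,0],0],
    [[-0.02,0.004,0],[0,0,0],0],
    [[-0.02,0.004,0],[0,0,0],0]
  ]
}}

```text
time: 10.7
ee_pos: [0.5081, 0.0986, 0.1257]
orientation: [0.28, 3.129, -0.0]
contact_force: [1.2, -4.7, -5.7]
width: 0.0113
```

{"name": "jog_arm", "arguments": {
  "rows": [
    [[-0.01,0.002,0],[0,0,0],0],
    [[-0.02,0.004,0],[0,0,0],0],
    [[-0.02,0.004,0],[0,0,0],0]
  ]
}}

```text
time: 11.0
ee_pos: [0.5071, 0.0989, 0.1265]
orientation: [0.282, 3.12, 0.0]
contact_force: [27.5, -10.8, -23.9]
width: 0.0114
```

Front stop reached: the force rose to 27 N with no further travel. I'll relax, lower the hook onto the tongue and release.

{"name": "jog_arm", "arguments": {
  "rows": [
    [[0.008,-0.002,0],[0,0,0],0],
    [[0.016,-0.005,0],[0,0,0],0],
    [[0.016,-0.005,-0.02],[0,0,0],0],
    [[0.016,-0.005,-0.035],[0,0,0],0],
    [[0.016,-0.005,-0.048],[0,0,0],0],
    [[0.016,-0.005,-0.048],[0,0,0],0]
  ]
}}

```text
time: 11.6
ee_pos: [0.5078, 0.0986, 0.1134]
orientation: [0.28, 3.127, 0.0]
contact_force: [5.6, -5.7, -3.4]
width: 0.0109
```

```bash
python3 - <<'E'
from h import *
s=sense();print(s["contact_force"],s["wrist_torque"],s["ee_pos"],s["orientation"])
b=read_camera("scene");cv2.imwrite("pics/s7.png",b)
cv2.imwrite("pics/v7.png",cv2.resize(b[190:290,300:420],(600,500),interpolation=cv2.INTER_CUBIC))
E
```

```text
[ 5.58212522 -5.65114219 -3.36467501] [-1.25037375 -1.47642712 -0.25863673] [0.50775159 0.09857551 0.1134258 ] [2.79602795e-01 3.12741121e+00 3.21234476e-05]
```

View pics/v7.png

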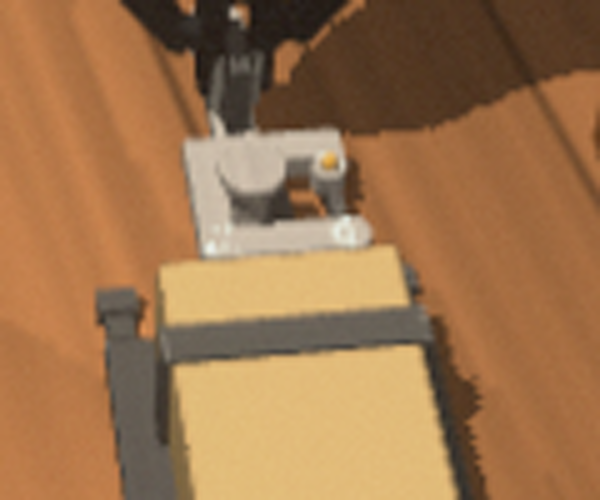

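The latch bar is still across the mouth (pivot (330,160) to prong (350,230)) and the hook is down on the tongue. Releasing now.

{"name": "jog_arm", "arguments": {
  "rows": [
    [[0,-0.002,-0.004],[0,0,0],0],
    [[0,-0.002,-0.004],[0,0,0],30],
    [[0,-0.002,-0.004],[0,0,0],60],
    [[0,-0.002,-0.004],[0,0,0],100],
    [[0,-0.002,-0.004],[0,0,0],100],
    [[0,-0.002,-0.004],[0,0,0],100],
    [[0,-0.002,-0.004],[0,0,0],100],
    [[0,-0.002,-0.004],[0,0,0],100]
  ]
}}

```text
time: 12.45
ee_pos: [0.507, 0.0983, 0.1127]
orientation: [-0.279, -3.129, -0.0]
contact_force: [-0.2, 0.5, 0.8]
width: 0.085
```

{"name": "jog_arm", "arguments": {
  "rows": [
    [[0,0,0.1],[0,0,0],100],
    [[0,0,0.2],[0,0,0],100],
    [[0,0,0.4],[0,0,0],100],
    [[0,0,0.6],[0,0,0],100],
    [[0,0,0.8],[0,0,0],100],
    [[0,0,1],[0,0,0],100],
    [[0,0,1],[0,0,0],100],
    [[0,0,1],[0,0,0],100]
  ]
}}

```text
time: 13.25
ee_pos: [0.5072, 0.0984, 0.3637]
orientation: [0.279, 3.127, 0.003]
contact_force: [-0.8, -0.5, -1.7]
width: 0.0853
```

```bash
python3 - <<'E'
from h import *
s=sense();print(s["time"],s["ee_pos"],s["contact_force"],s["width"])
b=read_camera("scene");w=read_camera("wrist");c=calibration("wrist")
cv2.imwrite("pics/s8.png",b);cv2.imwrite("pics/w8.png",w)
cv2.imwrite("pics/v8.png",np.vstack([cv2.resize(b[190:290,260:420],(480,300),interpolation=cv2.INTER_CUBIC),cv2.resize(w,(480,300))]))
for p in((.642,.072,.064),(.642-.985*.068,.072+.0120,.064)):print(proj(c,p),proj(calibration("scene"),p))
E
```

```text
13.25 [0.50715839 0.0983513  0.36372553] [-0.7764738  -0.52859825 -1.66977469] 0.08530150030305492
[319.6 269.4] [353.8 243.3]
[319.5 226.5] [349.4 221.7]
```

View pics/v8.png

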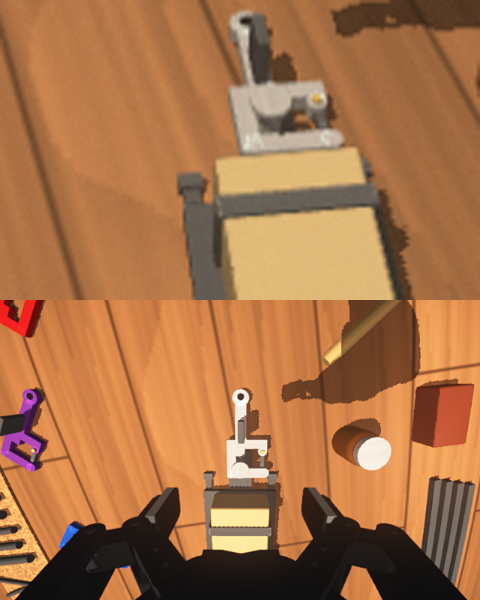

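```bash
python3 - <<'E'
from h import *
c=calibration("wrist");w=cv2.imread("pics/w8.png");s=cv2.imread("pics/s8.png")
cv2.imwrite("pics/v9.png",cv2.resize(w[100:270,250:390],(660,800//1),interpolation=cv2.INTER_CUBIC)[:, :][200:800])
u=np.array([.984,-.177])
p=onz(c,320,224,.064)[:2]
print("pin",p)
for q in((278,234),(363,234)): r=onz(c,*q,.012)[:2]; print(q,r,"pin ahead of rail end mm",1000*(r-p)@u)
print("drawn",1000*(np.array([.6425,.072])-p)@u)
E
```

```text
pin [0.5715 0.0853]
(278, 234) [0.5957 0.0113] pin ahead of rail end mm 36.9108
(363, 234) [0.6201 0.1474] pin ahead of rail end mm 36.83069999999998
drawn 72.21809999999996
```

View pics/v9.png

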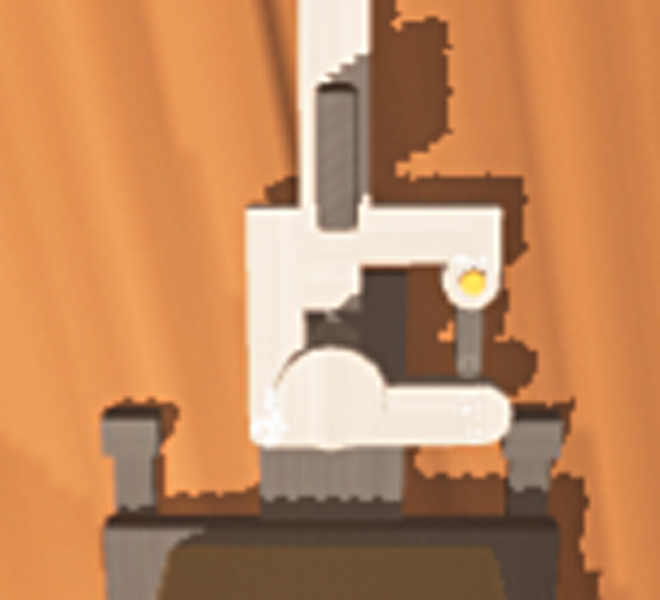

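The last crop shows the latch bar straight across the mouth behind the pin. With the rail ends read at row 229, the pin stands about 29 mm ahead of them, and 28 mm is expected at the stop.

```bash
python3 -c "
from rig import hand_in; print(hand_in())"
```

```text
the job is handed in; nothing more can be done
None
```

The job is handed in at about 13 s: the steel hook is latched on the pin, the sled is at its front stop, and the gripper is open and clear above.

I gripped the hook by its lug, lined it up with the track and slid its mouth onto the pin until it seated at about 9 N. The camera showed the latch shut before I drew the sled. I pulled until the force jumped to 27 N with almost no further travel. Then I eased off, lowered the hook onto the tongue and let go.

- **Latch:** the last picture shows the bar still straight across the mouth behind the pin.
- **Stop position:** the pin moved about 72 mm. It stands about 29 mm ahead of the rail ends, where 28 mm is expected at the stop. My first script reading of that gap was 37 mm, because I had picked a rail-end pixel too low; the 29 mm is a hand estimate from the enlarged crop.
- **Pin position:** an earlier measurement from the scene camera disagreed with the other two cameras by about 6 mm. I put that down to the slanted view of the pin head, and the fit went in without trouble.
- **Bystanders:** the arm never went near the hammer, jar or loose brick. I did not measure their positions again.

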